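# Scoop core slugs into the weighing bowl

### The arm

A 7-joint arm with a two-finger parallel gripper is mounted at the origin on the work surface. World frame = base frame: x ahead of the robot, y to its left, z up, the work surface at z = 0. Lengths are in mm, angles in degrees, forces in N, time in s.
With the tool pointing down it reaches from about 400 to 850 mm from the base axis. Payload 10.4 kg.
Tool frame: the origin (TCP) lies midway between the tips of the shut fingers; the grasp point (between the pads) lies grip_depth behind it (grip_depth is the distance from the TCP to the grasp point, in mm); z points along the fingers, x is the direction in which the jaws open and shut, and the axes are right-handed (so a half turn about z gives the same grasp; the last joint's range is limited). The gripper opens to 87 mm and grips with 3 to 60 N. Pads are 19 mm wide; open, the fingers measure 117 mm over their backs; the gripper's body (75 mm by 190 mm) begins 51 mm behind the grasp point.
Start: joints at [-66.383, 19.034, -3.707, 83.658, 1.238, 77.344, -5.071], TCP at [263.259, 566.875, 222.576] pointing down, gripper open.
Joint ranges: [-148.97, 148.97], [-28.65, 121.19], [-84.17, 76.75], [9.2, 138.47], [-72.65, 252.65], [3.7, 117.97], [-149.18, 149.18]. Speed limits (degrees/s): [127.2, 127.2, 159.86, 159.86, 180, 180, 180].

### API

Orientations are given as a 3x3 rotation matrix whose columns are the frame's x, y, z axes.
In Python, from plant import read_state, capture, camera_params, sign_off, grip_depth gives the robot as it stands. The module is installed in compiled form; this text tells all that it offers.
- The arm moves only by the shell command python3 -m jog 'ROWS' [FORCE]. ROWS is JSON, a list of rows, each a list of 7 numbers: the turn, a rotation vector about the tool's x, y, z in units of 10 degrees (1.0 is 10 degrees), then the shift along the tool's x, y, z in units of 25 mm (1.0 is 25 mm), then the opening, from 0 (shut) to 1 (fully open). A call has 1 to 10 rows; each row shifts and turns the commanded pose from where the row before left it, along the tool's axes as they then stand; what a row does not reach is not made up. A row lasts 1/8 s, in which the tool goes at most 62.5 mm and 10.7 degrees, less where a joint would pass 70% of its speed; a pose out of reach is approached as far as the arm can. A call is refused whole if a number of a shift passes 1 or a number of a turn 1, either way. A call with a gripper value outside its range is refused whole. The fingers move at their own pace and stop on an object; FORCE is the grip in N (left out, the last holds). Time passes only in rows, so rows that do not move let the fingers close. It gives the time, the measured TCP pose, the force and the opening at its end, in the units of the state.
- read_state(): the state, without advancing time (a new reading comes with each control period).
- capture(name): name is "side" or "top" or "wrist"; returns the picture (400x640x3 uint8, blue, green, red); there is no depth.
- camera_params(name): a dict with "camera_matrix" (3x3 intrinsics, pixels), "position" and "rotation" of the camera in the world; the wrist camera has in their place "hand_eye" (4x4, takes a point from camera to tool coordinates, whose origin is the TCP and whose axes are the tool frame's). Camera axes: x right, y up, looking along -z (the intrinsics and any distortion apply to the point x, -y, -z); pixel columns grow to the right and rows downward; lengths in mm; the calibration is good to about 2 mm. A picture is of the moment at which its call begins: read the wrist's pose just before it. camera_params takes no time and is no camera call.
- sign_off(): hands the job in, once; it reports no verdict.
The state is a dict: "clock": time; "qpos": joint angles; "dq": joint speeds; "effort": joint torques, N m; "ee_pos": TCP position; "eef_rot": TCP orientation; "contact_force": force on the tool from outside, world axes, zero at the start; "torque": the same for the moment, N m; "grip_width": opening from 0.0 (shut) to 1.0 (fully open).
Only numpy, scipy, OpenCV 4.12 (cv2) and the standard library are available. Lean on these libraries where they do the work, as an engineer would, in place of code of your own. Each camera call takes 0.05 s, during which the arm holds its last target. There are 200 camera calls.

### The job

Pick up the scoop, scoop core slugs out of the green parts tray and tip at least three of them into the bowl of the bench scale; move the slugs with the scoop only, never with the gripper. Leave every slug either in the bowl or in the tray, with none spilt, and set the scoop back down on the rubber mat, standing on its flat bottom. Leave the wire spool, the motor housing and the screwdriver where they are.

Things in the scene. Friction and masses are not known exactly. Their poses are not given: they have to be found in the camera images.
- tray: green parts tray, fixed, open on top, 250 x 146 x 40 mm outside, walls and floor 5 mm thick, a 6 mm rim. Origin under its centre, on the bench; x along its length (about away from the robot), z up. The inside floor is flat from x = -120 to +104 mm and 136 mm wide; at the +x end the wall's inner face slopes steeply from (104, z 5) to (120, z 40) mm. Slugs start between x = -12 and +98 mm
- slug0: one of six identical dark polished steel core slugs, a stubby pill (a cylinder with round ends) 18 mm in diameter, 26 mm long over the ends, 30 g, lying loose in the tray; it can roll. Origin at its centre, x along its length
- slug1: another core slug, same as slug0; origin at its centre
- slug2: another core slug, same as slug0; origin at its centre
- slug3: another core slug, same as slug0; origin at its centre
- slug4: another core slug, same as slug0; origin at its centre
- slug5: another core slug, same as slug0; origin at its centre
- scoop: loose steel scoop, 160 g, on the mat. Flat-bottomed pan 85 mm long (x), 80 mm wide (y), floor 2 mm, walls 2.5 mm, open at the front (+x, the mouth); back wall 30 mm high; side walls 30 mm high in the rear 50 mm, 16 mm for 10 mm more, none along the front 25 mm. The handle with black grip rises from the back wall, leaning 25 degrees from z towards -x. Origin: centre of the pan's underside, z up
- scoop_grip (a point): where to hold the scoop: on the axis of the black grip, 79 mm behind (-x) and 88 mm above the scoop's origin. The grip is 80 mm long along the leaning handle (this point is 38 mm below its top end), 14 mm thick front to back (close the fingers across this) and 30 mm wide along the scoop's y. Axes as the scoop's
- scoop_lip (a point): the middle of the scoop's front lip, on its underside, 42.5 mm ahead (+x) of the scoop's origin
- mat: black rubber mat fixed to the bench, 200 x 140 x 4 mm, where the scoop stands. Origin under its centre; x along its length, z up
- scale: white bench scale, fixed to the bench, 190 x 150 mm, its top 35 mm above the bench, carrying a round steel weighing bowl. Origin on the bench under the bowl's centre; the scale's body reaches 110 mm to its -x side (with the display) and 80 mm to +x
- bowl_in (a point): centre of the weighing bowl's inner floor, 42 mm above the bench. The bowl is fixed to the scale, open on top; inside about 104 mm across at the floor, widening to about 148 mm at the rim, which is 46 mm above this point; wall 3 mm
- spool: bystander: copper wire spool, 70 mm across and 60 mm high, loose, upright; origin under its centre
- housing: bystander: aluminium motor housing, 72 mm across and 100 mm high with its shaft, loose, upright; origin under its centre
- driver: bystander: screwdriver with a black handle, 200 mm long, 26 mm thick, loose, lying; origin under its middle, x along it
Things that resemble listed ones, but are neither listed nor needed, are in the scene too. What is shaped like the scoop but orange is not meant.

How it is judged (in metres and radians):
At the end, for the whole second after the job is handed in: At least three slugs lie in the weighing bowl, all others in the bowl or tray; the scoop stands on its flat bottom on the mat (origin within 90 mm along and 60 mm across of its centre, tilt under 0.12 rad, at most 6 mm above it); slugs and scoop at rest (under 0.03 m/s) ((((horizontal distance between slug0 and bowl_in below 0.074 m and z of slug0 in the frame of bowl_in between 0 and 0.045 m) and (horizontal distance between slug1 and bowl_in below 0.074 m and z of slug1 in the frame of bowl_in between 0 and 0.045 m) and ((horizontal distance between slug2 and bowl_in below 0.074 m and z of slug2 in the frame of bowl_in between 0 and 0.045 m) or (horizontal distance between slug3 and bowl_in below 0.074 m and z of slug3 in the frame of bowl_in between 0 and 0.045 m) or (horizontal distance between slug4 and bowl_in below 0.074 m and z of slug4 in the frame of bowl_in between 0 and 0.045 m) or (horizontal distance between slug5 and bowl_in below 0.074 m and z of slug5 in the frame of bowl_in between 0 and 0.045 m))) or (((horizontal distance between slug0 and bowl_in below 0.074 m and z of slug0 in the frame of bowl_in between 0 and 0.045 m) or (horizontal distance between slug1 and bowl_in below 0.074 m and z of slug1 in the frame of bowl_in between 0 and 0.045 m)) and (horizontal distance between slug2 and bowl_in below 0.074 m and z of slug2 in the frame of bowl_in between 0 and 0.045 m) and ((horizontal distance between slug3 and bowl_in below 0.074 m and z of slug3 in the frame of bowl_in between 0 and 0.045 m) or (horizontal distance between slug4 and bowl_in below 0.074 m and z of slug4 in the frame of bowl_in between 0 and 0.045 m) or (horizontal distance between slug5 and bowl_in below 0.074 m and z of slug5 in the frame of bowl_in between 0 and 0.045 m))) or (((horizontal distance between slug0 and bowl_in below 0.074 m and z of slug0 in the frame of bowl_in between 0 and 0.045 m) or (horizontal distance between slug1 and bowl_in below 0.074 m and z of slug1 in the frame of bowl_in between 0 and 0.045 m) or (horizontal distance between slug2 and bowl_in below 0.074 m and z of slug2 in the frame of bowl_in between 0 and 0.045 m)) and (horizontal distance between slug3 and bowl_in below 0.074 m and z of slug3 in the frame of bowl_in between 0 and 0.045 m) and ((horizontal distance between slug4 and bowl_in below 0.074 m and z of slug4 in the frame of bowl_in between 0 and 0.045 m) or (horizontal distance between slug5 and bowl_in below 0.074 m and z of slug5 in the frame of bowl_in between 0 and 0.045 m))) or (((horizontal distance between slug0 and bowl_in below 0.074 m and z of slug0 in the frame of bowl_in between 0 and 0.045 m) or (horizontal distance between slug1 and bowl_in below 0.074 m and z of slug1 in the frame of bowl_in between 0 and 0.045 m) or (horizontal distance between slug2 and bowl_in below 0.074 m and z of slug2 in the frame of bowl_in between 0 and 0.045 m) or (horizontal distance between slug3 and bowl_in below 0.074 m and z of slug3 in the frame of bowl_in between 0 and 0.045 m)) and (horizontal distance between slug4 and bowl_in below 0.074 m and z of slug4 in the frame of bowl_in between 0 and 0.045 m) and (horizontal distance between slug5 and bowl_in below 0.074 m and z of slug5 in the frame of bowl_in between 0 and 0.045 m))) and ((horizontal distance between slug0 and bowl_in below 0.074 m and z of slug0 in the frame of bowl_in between 0 and 0.045 m) or (x of slug0 in the frame of tray between -0.12 and 0.12 m and y of slug0 in the frame of tray between -0.07 and 0.07 m and z of slug0 in the frame of tray between 0.005 and 0.04 m)) and ((horizontal distance between slug1 and bowl_in below 0.074 m and z of slug1 in the frame of bowl_in between 0 and 0.045 m) or (x of slug1 in the frame of tray between -0.12 and 0.12 m and y of slug1 in the frame of tray between -0.07 and 0.07 m and z of slug1 in the frame of tray between 0.005 and 0.04 m)) and ((horizontal distance between slug2 and bowl_in below 0.074 m and z of slug2 in the frame of bowl_in between 0 and 0.045 m) or (x of slug2 in the frame of tray between -0.12 and 0.12 m and y of slug2 in the frame of tray between -0.07 and 0.07 m and z of slug2 in the frame of tray between 0.005 and 0.04 m)) and ((horizontal distance between slug3 and bowl_in below 0.074 m and z of slug3 in the frame of bowl_in between 0 and 0.045 m) or (x of slug3 in the frame of tray between -0.12 and 0.12 m and y of slug3 in the frame of tray between -0.07 and 0.07 m and z of slug3 in the frame of tray between 0.005 and 0.04 m)) and ((horizontal distance between slug4 and bowl_in below 0.074 m and z of slug4 in the frame of bowl_in between 0 and 0.045 m) or (x of slug4 in the frame of tray between -0.12 and 0.12 m and y of slug4 in the frame of tray between -0.07 and 0.07 m and z of slug4 in the frame of tray between 0.005 and 0.04 m)) and ((horizontal distance between slug5 and bowl_in below 0.074 m and z of slug5 in the frame of bowl_in between 0 and 0.045 m) or (x of slug5 in the frame of tray between -0.12 and 0.12 m and y of slug5 in the frame of tray between -0.07 and 0.07 m and z of slug5 in the frame of tray between 0.005 and 0.04 m)) and linear speed of each of slug0, slug1, slug2, slug3, slug4, slug5, scoop below 0.03 m/s and x of scoop in the frame of mat between -0.09 and 0.09 m and y of scoop in the frame of mat between -0.06 and 0.06 m and z of scoop in the frame of mat between 0 and 0.01 m and angle between scoop's own z axis and vertical below 0.12 rad); the robot touches nothing.
It fails at once if the gripper or the arm touches a slug (more than 0.5 N) ((contact force between the fingers and slug0 above 0.5 N or contact force between the fingers and slug1 above 0.5 N or contact force between the fingers and slug2 above 0.5 N or contact force between the fingers and slug3 above 0.5 N or contact force between the fingers and slug4 above 0.5 N or contact force between the fingers and slug5 above 0.5 N) or (contact force between the arm and slug0 above 0.5 N or contact force between the arm and slug1 above 0.5 N or contact force between the arm and slug2 above 0.5 N or contact force between the arm and slug3 above 0.5 N or contact force between the arm and slug4 above 0.5 N or contact force between the arm and slug5 above 0.5 N)).
It fails at once if the spool of copper wire is moved by more than 20 mm (distance of spool from where it was at the start of the episode above 0.02 m).
It fails at once if the aluminium motor housing is moved by more than 20 mm (distance of housing from where it was at the start of the episode above 0.02 m).
It fails at once if the screwdriver is moved by more than 20 mm (distance of driver from where it was at the start of the episode above 0.02 m).
It also fails if it takes over 72 s, if anything falls off the work surface, if the arm or the gripper's body presses on something with over 40 N, if the wrist force passes 120 N, or if a joint passes its speed limit or range.

## Working session

There is one attempt and no reset: what is moved stays moved. The work goes in short steps, Python scripts to look and compute and a shell command to move; the robot and the scene stay as the last step left them, time stands still between calls to the robot, and variables do not carry over. Pictures are saved under pics/ and viewed, about 8 in all and at most 12, crops included, and the job is handed in when it is done.

```bash
mkdir -p pics; python3 - <<'E'
from plant import *
import cv2,numpy as np
np.set_printoptions(precision=3,suppress=True)
s=read_state();print(s['clock'],s['ee_pos'],s['eef_rot'],s['grip_width'],grip_depth() if callable(grip_depth) else grip_depth)
for n in('side','top','wrist'):
    p=camera_params(n);print(n,p)
for n in('side','top'): cv2.imwrite(f'pics/{n}0.png',capture(n))
E
```

```text
0.0 [263.107 566.48  221.74 ] [[ 0.421  0.907 -0.001]
 [ 0.907 -0.421 -0.001]
 [-0.001  0.    -1.   ]] 0.9966760368353439 18.700000000000003
side {'camera_matrix': array([[488.136,   0.   , 313.239],
       [  0.   , 488.136, 202.068],
       [  0.   ,   0.   ,   1.   ]]), 'position': array([-279.7  , -999.127,  738.299]), 'rotation': array([[ 0.775,  0.315, -0.548],
       [-0.632,  0.392, -0.668],
       [ 0.005,  0.865,  0.503]])}
top {'camera_matrix': array([[408.702,   0.   , 316.03 ],
       [  0.   , 408.702, 203.347],
       [  0.   ,   0.   ,   1.   ]]), 'position': array([ 389.006, -122.193, 1237.846]), 'rotation': array([[-0.007,  0.999, -0.049],
       [-1.   , -0.007,  0.002],
       [ 0.002,  0.049,  0.999]])}
wrist {'camera_matrix': array([[307.394,   0.   , 323.136],
       [  0.   , 307.394, 196.016],
       [  0.   ,   0.   ,   1.   ]]), 'hand_eye': array([[   1.   ,    0.001,   -0.001,   -0.587],
       [   0.001,   -0.953,   -0.303,  -83.671],
       [  -0.001,    0.303,   -0.953, -161.626],
       [   0.   ,    0.   ,    0.   ,    1.   ]])}
```

View pics/top0.png

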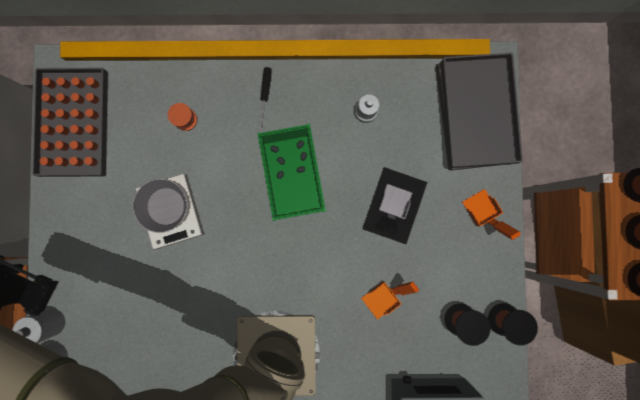

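View pics/side0.png

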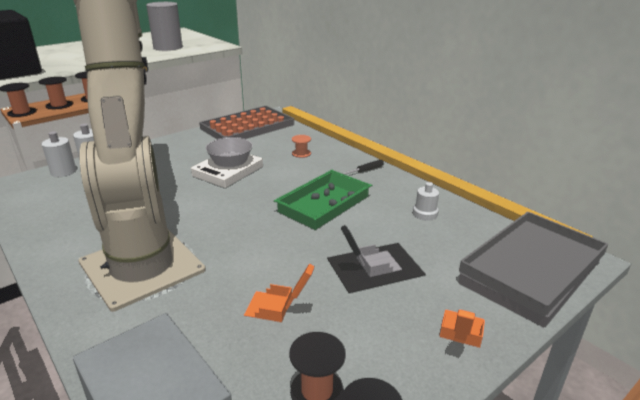

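```bash
python3 - <<'E'
import cv2,numpy as np
t=cv2.imread('pics/top0.png');s=cv2.imread('pics/side0.png')
a=cv2.resize(t[150:260,350:440],None,fx=5,fy=5,interpolation=2)
b=cv2.resize(s[215:300,320:430],None,fx=4,fy=4,interpolation=2)
c=np.zeros((590,800,3),np.uint8);c[:550,:450]=cv2.convertScaleAbs(a,alpha=1.6,beta=20)[:550,:450]
b=b[:,:345];c[:340,453:453+b.shape[1]]=cv2.convertScaleAbs(b,alpha=1.6,beta=20)[:340]
cv2.imwrite('pics/c1.png',c)
E
```

```text
(no output)
```

View pics/c1.png

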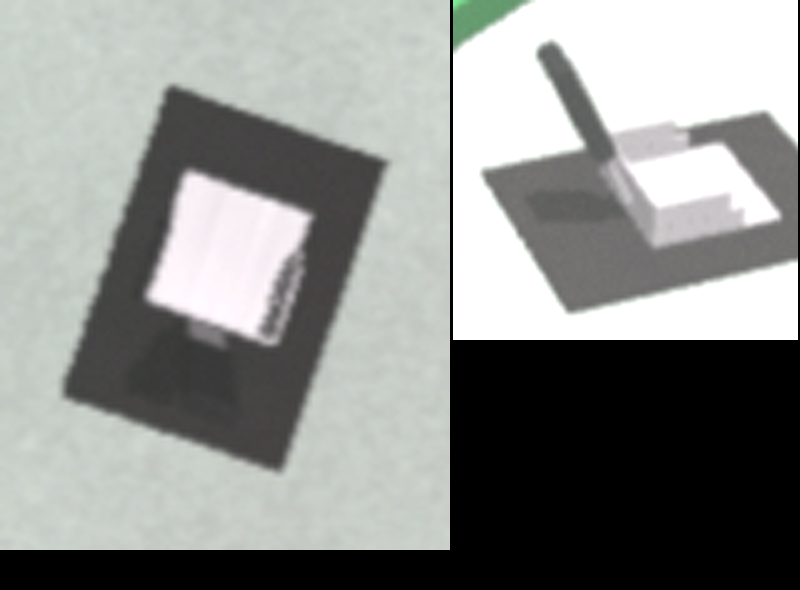

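```bash
cat > h.py <<'E'
import numpy as np,cv2
from plant import *
np.set_printoptions(precision=1,suppress=True)
def px2w(n,uv,z,Rt=None):
    p=camera_params(n);K=p['camera_matrix']
    if Rt is None:
        R=p['rotation'];c=p['position']
    else:
        T=Rt@p['hand_eye'];R=T[:3,:3];c=T[:3,3]
    d=R@(np.linalg.inv(K)@np.array([uv[0],uv[1],1.])*[1,-1,-1])
    return c+d*(z-c[2])/d[2]
def w2px(n,P,Rt=None):
    p=camera_params(n)
    if Rt is None: R=p['rotation'];c=p['position']
    else: T=Rt@p['hand_eye'];R=T[:3,:3];c=T[:3,3]
    q=R.T@(np.array(P)-c)*[1,-1,-1];q=p['camera_matrix']@q;return q[:2]/q[2]
def tool():
    s=read_state();T=np.eye(4);T[:3,:3]=s['eef_rot'];T[:3,3]=s['ee_pos'];return T
E
python3 - <<'E'
from h import *
t=cv2.imread('pics/top0.png').astype(int)
g=((t[...,1]>t[...,0]+25)&(t[...,1]>t[...,2]+25)).astype(np.uint8);g[:110]=0
c=max(cv2.findContours(g,0,1)[0],key=cv2.contourArea);r=cv2.minAreaRect(c);print('tray px',r)
b=cv2.boxPoints(r);w=np.array([px2w('top',u,40) for u in b]);print(w,w.mean(0),np.linalg.norm(w[1]-w[0]),np.linalg.norm(w[2]-w[1]))
for h in(4,):
  m=np.array([px2w('top',u,h) for u in[(383.6,167.4),(427.4,182),(406.6,244),(363,229)]])
  d=(m[0]+m[1]-m[2]-m[3])/2;print('mat',m.mean(0),np.linalg.norm(d),np.degrees(np.arctan2(d[1],d[0])),np.linalg.norm(m[0]-m[1]))
f=[px2w('top',u,6) for u in[(387.6,184),(412.6,192.6)]];bk=[px2w('top',u,34) for u in[(379,210),(405.6,219.4)]]
print('scoop',f,bk,np.linalg.norm(f[0]-f[1]),np.linalg.norm(bk[0]-bk[1]));fm=sum(f)/2;bm=sum(bk)/2;d=fm-bm;print(fm,bm,np.hypot(d[0],d[1]),np.degrees(np.arctan2(d[1],d[0])))
# slugs: dark in tray
mask=cv2.fillPoly(np.zeros(g.shape,np.uint8),[c],1);mask=cv2.erode(mask,np.ones((7,7)))
k=((t.max(2)<85)&(mask>0)).astype(np.uint8)
n,_,st,ce=cv2.connectedComponentsWithStats(k)
for i in range(1,n):print('slug',st[i][4],ce[i],px2w('top',ce[i],14)[:2])
# bowl rim
gr=cv2.cvtColor(t.astype(np.uint8),6)
x0,y0=120,160;cr=cv2.resize(gr[y0:260,x0:215],None,fx=4,fy=4,interpolation=2)
h=cv2.HoughCircles(cr,cv2.HOUGH_GRADIENT,1,30,param1=80,param2=30,minRadius=80,maxRadius=130);print(h)
for a in (h[0][:3] if h is not None else []):
    u=a[:2]/4+[x0,y0];print('bowl',u,px2w('top',u,88),a[2]/4*(1150/408.7))
big=cv2.resize(t[100:260,120:340].astype(np.uint8),None,fx=3.6,fy=3.6,interpolation=2);cv2.imwrite('pics/c2.png',big)
E
```

```text
tray px ((290.93597412109375, 171.64801025390625), (89.62161254882812, 54.202293395996094), 79.69515228271484)
[[ 659.    50.7   40. ]
 [ 686.9 -107.2   40. ]
 [ 425.3 -152.6   40. ]
 [ 398.     3.7   40. ]] [542.3 -51.4  40. ] 160.41350324820766 265.5590794920427
mat [ 441.3 -363.9    4. ] 197.75413707549473 -19.391555420645933 139.736506494943
scoop [array([ 506.4, -341.7,    6. ]), array([ 479.8, -416.9,    6. ])] [array([ 427. , -310.2,   34. ]), array([ 398.8, -388.1,   34. ])] 79.7527020252662 82.89677155179527
[ 493.1 -379.3    6. ] [ 412.9 -349.1   34. ] 85.6927829395072 -20.60613951357563
slug 609 [286.7 151.1] [607.3 -37.3]
slug 53 [299.8 144. ] [628.7 -77. ]
slug 49 [274.1 148.7] [614.9   0.6]
slug 49 [303.  155.7] [592.9 -86.6]
slug 49 [280.8 160.2] [579.8 -19.5]
slug 46 [300.5 169.1] [552.3 -78.8]
slug 46 [279.8 174.3] [537.  -16.3]
slug 11 [314.5 208.5] [ 433.6 -119.9]
slug 9 [304.  210.4] [427.8 -88.6]
slug 9 [293.  212.4] [422.1 -55.6]
[[[160.5 183.5 104.8]
  [192.5 172.5  88.5]]]
bowl [160.1 205.9] [441.1 314.2  88. ] 73.72156
bowl [168.1 203.1] [448.7 291.8  88. ] 62.25532
```

View pics/c2.png

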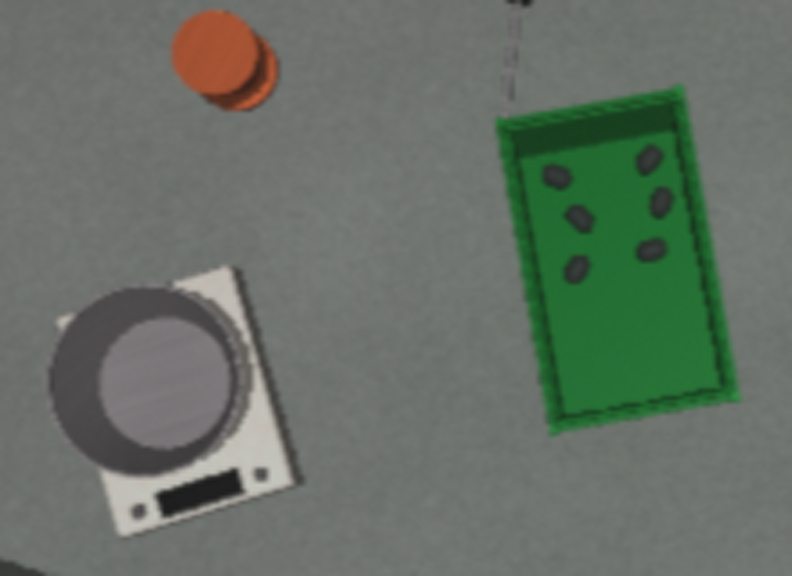

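```bash
cat >> h.py <<'E'
from scipy.linalg import logm,expm
from scipy.spatial.transform import Rotation as Ro
def S(o,yaw,pitch=0):  # scoop pose; pitch>0 mouth down
    T=np.eye(4);T[:3,:3]=Ro.from_euler('ZY',[yaw,pitch],degrees=True).as_matrix();T[:3,3]=o;return T
a=np.radians(25);G=np.eye(4)   # tool in scoop when held as planned
G[:3,:3]=np.array([[np.cos(a),0,np.sin(a)],[0,-1,0],[np.sin(a),0,-np.cos(a)]])
G[:3,3]=np.array([-79,0,88])+grip_depth*G[:3,2]
def back(T,d): T=T.copy();T[:3,3]-=d*T[:3,2];return T
def plan(Tt,T0=None,N=None):
    T0=tool() if T0 is None else T0
    D=np.linalg.inv(T0)@Tt;L=logm(D).real
    w=np.degrees(np.array([L[2,1],L[0,2],L[1,0]]))/10;v=L[:3,3]/25
    if N is None: N=max(1,int(np.ceil(max(np.abs(w).max(),np.linalg.norm(w)/1.05,np.abs(v).max()/.98))))
    M=expm(L/N);r=np.r_[Ro.from_matrix(M[:3,:3]).as_rotvec(degrees=True)/10,M[:3,3]/25]
    print('N',N,'row',np.round(r,3).tolist());return r
TR=np.array([542.3,-51.4]);TY=10.0
def tr(x,y,z): c,s=np.cos(np.radians(TY)),np.sin(np.radians(TY));return np.array([TR[0]+c*x-s*y,TR[1]+s*x+c*y,z])
def scoop_now(): return tool()@np.linalg.inv(G)
E
python3 - <<'E'
from h import *
o=np.array([453,-364.2,4]);T=S(o,-20)
for p in([-79,0,88],[-95.1,0,122.4],[42.5,0,2]):
    P=(T@np.r_[p,1])[:3];print(P,w2px('side',P),w2px('top',P))
print('bowl floor',px2w('top',(166.1,206.4),42),'rim',px2w('top',(161.7,206.1),88))
Tg=T@G;print(Tg)
plan(back(Tg,90))
E
```

```text
[ 378.8 -337.2   92. ] [351.6 242. ] [392.1 226.5]
[ 363.6 -331.7  126.4] [345.8 230.8] [392.6 232.2]
[ 492.9 -378.7    6. ] [395.4 261.5] [399.9 188.4]
bowl floor [441.6 314.1  42. ] rim [440.5 309.7  88. ]
[[   0.9   -0.3    0.4  386.2]
 [  -0.3   -0.9   -0.1 -339.9]
 [   0.4    0.    -0.9   75.1]
 [   0.     0.     0.     1. ]]
N 39 row [-0.047, 0.052, 0.214, -0.334, 0.95, 0.053]
```

```bash
R='[-0.047,0.052,0.214,-0.334,0.95,0.053,1]'
python3 -m jog '[[-0.047,0.052,0.214,-0.334,0.95,0.053,1],[-0.047,0.052,0.214,-0.334,0.95,0.053,1],[-0.047,0.052,0.214,-0.334,0.95,0.053,1],[-0.047,0.052,0.214,-0.334,0.95,0.053,1],[-0.047,0.052,0.214,-0.334,0.95,0.053,1],[-0.047,0.052,0.214,-0.334,0.95,0.053,1],[-0.047,0.052,0.214,-0.334,0.95,0.053,1],[-0.047,0.052,0.214,-0.334,0.95,0.053,1],[-0.047,0.052,0.214,-0.334,0.95,0.053,1],[-0.047,0.052,0.214,-0.334,0.95,0.053,1]]'
python3 -m jog '[[-0.047,0.052,0.214,-0.334,0.95,0.053,1],[-0.047,0.052,0.214,-0.334,0.95,0.053,1],[-0.047,0.052,0.214,-0.334,0.95,0.053,1],[-0.047,0.052,0.214,-0.334,0.95,0.053,1],[-0.047,0.052,0.214,-0.334,0.95,0.053,1],[-0.047,0.052,0.214,-0.334,0.95,0.053,1],[-0.047,0.052,0.214,-0.334,0.95,0.053,1],[-0.047,0.052,0.214,-0.334,0.95,0.053,1],[-0.047,0.052,0.214,-0.334,0.95,0.053,1],[-0.047,0.052,0.214,-0.334,0.95,0.053,1]]'
```

```text
clock: 1.35
ee_pos: [411.9, 363.3, 213.1]
eef_rot: [[0.719, 0.685, 0.119], [0.687, -0.726, 0.026], [0.104, 0.063, -0.993]]
contact_force: [0.1, -0.3, -0.1]
grip_width: 0.994
clock: 2.6
ee_pos: [476.3, 121.1, 205.0]
eef_rot: [[0.901, 0.364, 0.237], [0.373, -0.928, 0.006], [0.222, 0.083, -0.971]]
contact_force: [-0.0, -0.2, -1.1]
grip_width: 1.003
```

```bash

python3 -m jog '[[-0.047,0.052,0.214,-0.334,0.95,0.053,1],[-0.047,0.052,0.214,-0.334,0.95,0.053,1],[-0.047,0.052,0.214,-0.334,0.95,0.053,1],[-0.047,0.052,0.214,-0.334,0.95,0.053,1],[-0.047,0.052,0.214,-0.334,0.95,0.053,1],[-0.047,0.052,0.214,-0.334,0.95,0.053,1],[-0.047,0.052,0.214,-0.334,0.95,0.053,1],[-0.047,0.052,0.214,-0.334,0.95,0.053,1],[-0.047,0.052,0.214,-0.334,0.95,0.053,1],[-0.047,0.052,0.214,-0.334,0.95,0.053,1]]'
python3 -m jog '[[-0.047,0.052,0.214,-0.334,0.95,0.053,1],[-0.047,0.052,0.214,-0.334,0.95,0.053,1],[-0.047,0.052,0.214,-0.334,0.95,0.053,1],[-0.047,0.052,0.214,-0.334,0.95,0.053,1],[-0.047,0.052,0.214,-0.334,0.95,0.053,1],[-0.047,0.052,0.214,-0.334,0.95,0.053,1],[-0.047,0.052,0.214,-0.334,0.95,0.053,1],[-0.047,0.052,0.214,-0.334,0.95,0.053,1],[-0.047,0.052,0.214,-0.334,0.95,0.053,1],[0,0,0,0,0,0,1]]'
python3 - <<'E'
from h import *
t=tool();i=capture('wrist');T=S([453,-364.2,4],-20)
i=cv2.convertScaleAbs(i,alpha=1.5,beta=15)
for p in([-79,0,88],[-95.1,0,122.4],[42.5,40,2],[42.5,-40,2],[-42.5,40,30],[-42.5,-40,30]):
    u=w2px('wrist',(T@np.r_[p,1])[:3],t);print(p,u);cv2.drawMarker(i,(int(u[0]),int(u[1])),(0,0,255),0,10)
cv2.imwrite('pics/w1.png',i)
plan(T@G)
E
```

```text
clock: 3.85
ee_pos: [449.3, -127.5, 187.2]
eef_rot: [[0.941, -0.009, 0.337], [0.011, -0.998, -0.057], [0.337, 0.057, -0.94]]
contact_force: [-0.1, 0.7, 0.4]
grip_width: 1.002
clock: 5.1
ee_pos: [350.9, -328.5, 154.8]
eef_rot: [[0.852, -0.342, 0.397], [-0.312, -0.94, -0.141], [0.421, -0.003, -0.907]]
contact_force: [0.6, 0.6, 1.4]
grip_width: 1.0
[-79, 0, 88] [323.2 206.5]
[-95.1, 0, 122.4] [323.  225.1]
[42.5, 40, 2] [387.  136.6]
[42.5, -40, 2] [383.1 202.1]
[-42.5, 40, 30] [332.1 144.1]
[-42.5, -40, 30] [331.6 220.9]
N 4 row [-0.005, 0.002, 0.001, -0.005, -0.001, 0.88]
```

View pics/w1.png

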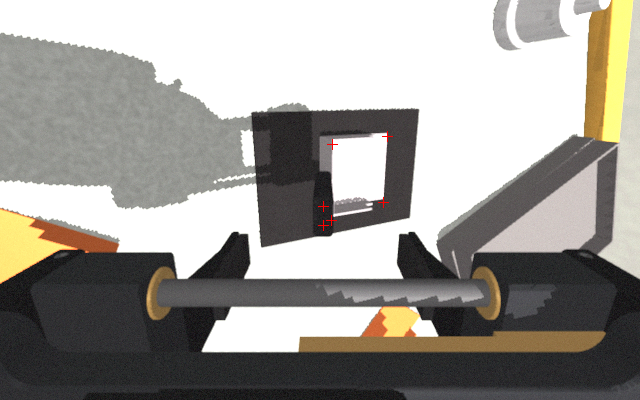

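```bash
python3 - <<'E'
from h import *
t=tool();i=capture('wrist');T=S([453,-364.2,4],-20);M=S([441.3,-363.9,0],-19.4)
k=5;x0,y0=245,95;c=cv2.resize(i[y0:y0+150,x0:x0+180][:118*1+32],None,fx=4.4,fy=4.4,interpolation=2);c=cv2.convertScaleAbs(c,alpha=.9)
def ln(F,ps,col):
    q=[(w2px('wrist',(F@np.r_[p,1])[:3],t)-[x0,y0]+.5)*4.4 for p in ps];cv2.polylines(c,[np.int32(q)],True,col,1)
ln(M,[(100,70,4),(100,-70,4),(-100,-70,4),(-100,70,4)],(0,255,255))
ln(T,[(42.5,40,2),(42.5,-40,2),(-42.5,-40,0),(-42.5,40,0)],(0,0,255))
ln(T,[(-42.5,40,30),(-42.5,-40,30),(7.5,-40,30),(-40,-37.5,30),(-40,37.5,30),(7.5,40,30)],(255,0,0))
h=np.array([-np.sin(a),0,np.cos(a)])
for s in(38,-42):
    n=np.array([np.cos(a),0,np.sin(a)])*7;g=np.array([-79,0,88])+s*h;y=np.array([0,15,0]);ln(T,[g+n+y,g+n-y,g-n-y,g-n+y],(0,255,0))
cv2.imwrite('pics/w2.png',c)
E
```

```text
(no output)
```

View pics/w2.png

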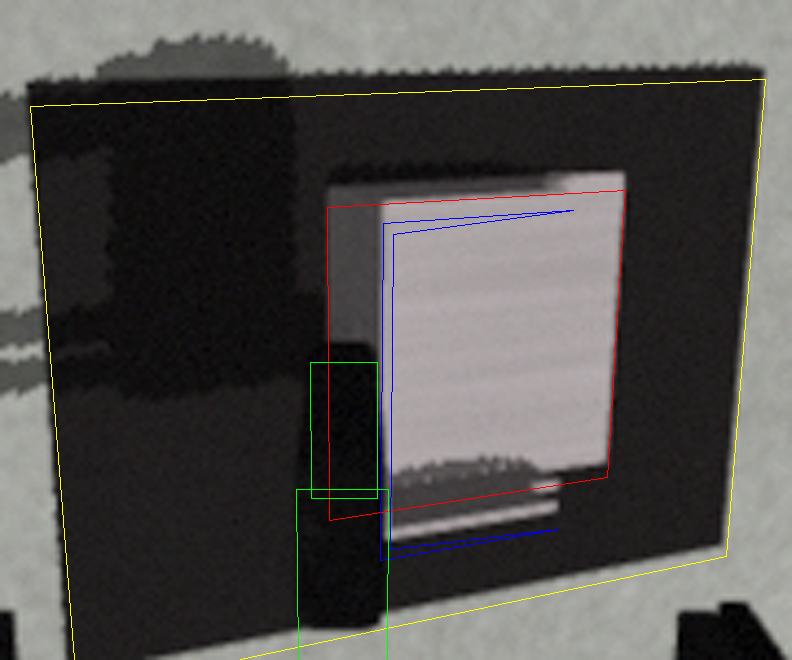

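```bash
python3 -m jog '[[0,0,0,0,-0.04,0.88,1],[0,0,0,0,-0.04,0.88,1],[0,0,0,0,-0.04,0.88,1],[0,0,0,0,-0.04,0.88,1],[0,0,0,0,0,0,1],[0,0,0,0,0,0,0],[0,0,0,0,0,0,0],[0,0,0,0,0,0,0],[0,0,0,0,0,0,0],[0,0,0,0,0,0,0]]' 55
python3 - <<'E'
from h import *
print(tool(),scoop_now())
E
```

```text
clock: 6.45
ee_pos: [388.5, -335.8, 75.5]
eef_rot: [[0.853, -0.339, 0.398], [-0.308, -0.941, -0.141], [0.422, -0.003, -0.907]]
contact_force: [-0.7, -0.1, -0.6]
grip_width: 0.518
[[   0.9   -0.3    0.4  388.5]
 [  -0.3   -0.9   -0.1 -335.8]
 [   0.4   -0.    -0.9   75.5]
 [   0.     0.     0.     1. ]] [[   0.9    0.3   -0.   455.4]
 [  -0.3    0.9   -0.  -359.6]
 [  -0.     0.     1.     4.4]
 [   0.     0.     0.     1. ]]
```

```bash
python3 -m jog '[[0,0,0,0,0,0,0],[0,0,0,0,0,0,0],[0,0,0,0,0,0,0],[0,0,0,0,0,0,0],[0,0,0,0,0,0,0],[0,0,0,0,0,0,0],[0,0,0,0,0,0,0]]' 55
python3 - <<'E'
from h import *
s0=scoop_now();s1=s0.copy();s1[2,3]+=90;plan(s1@G)
plan(S(tr(-50.5,-22,85),TY)@G,s1@G)
E
```

```text
clock: 7.32
ee_pos: [388.5, -335.6, 75.3]
eef_rot: [[0.853, -0.339, 0.397], [-0.308, -0.941, -0.14], [0.421, -0.003, -0.907]]
contact_force: [0.5, -0.6, -1.2]
grip_width: 0.162
N 4 row [-0.0, 0.0, 0.0, 0.379, -0.002, -0.816]
N 11 row [0.113, 0.0, -0.246, 0.023, -0.897, 0.049]
```

```bash
python3 -m jog '[[0,0,0,0.38,0,-0.82,0],[0,0,0,0.38,0,-0.82,0],[0,0,0,0.38,0,-0.82,0],[0,0,0,0.38,0,-0.82,0],[0.113,0,-0.246,0.023,-0.9,0.05,0],[0.113,0,-0.246,0.023,-0.9,0.05,0],[0.113,0,-0.246,0.023,-0.9,0.05,0],[0.113,0,-0.246,0.023,-0.9,0.05,0],[0.113,0,-0.246,0.023,-0.9,0.05,0],[0.113,0,-0.246,0.023,-0.9,0.05,0]]'
python3 -m jog '[[0.113,0,-0.246,0.023,-0.9,0.05,0],[0.113,0,-0.246,0.023,-0.9,0.05,0],[0.113,0,-0.246,0.023,-0.9,0.05,0],[0.113,0,-0.246,0.023,-0.9,0.05,0],[0.113,0,-0.246,0.023,-0.9,0.05,0],[0,0,0,0,0,0,0],[0,0,0,0,0,0,0]]'
python3 - <<'E'
from h import *
s=scoop_now();print(s)
t=tool();w=capture('wrist');tp=capture('top')
c=np.zeros((600,800,3),np.uint8)
def draw(n,img,k,x0,y0,ww,hh,Tt,ox,oy):
    c_=cv2.resize(img[y0:y0+hh,x0:x0+ww],None,fx=k,fy=k,interpolation=2)
    def ln(F,ps,col):
        q=[(w2px(n,(F@np.r_[p,1])[:3],Tt)-[x0,y0]+.5)*k for p in ps];cv2.polylines(c_,[np.int32(q)],True,col,1)
    tf=S([*TR,0],TY)
    ln(tf,[(131,79,40),(131,-79,40),(-131,-79,40),(-131,79,40)],(0,255,255))
    ln(tf,[(104,68,5),(104,-68,5),(-120,-68,5),(-120,68,5)],(0,255,255))
    ln(s,[(42.5,40,2),(42.5,-40,2),(-42.5,-40,0),(-42.5,40,0)],(0,0,255))
    ln(s,[(-42.5,40,30),(-42.5,-40,30),(7.5,-40,30),(7.5,40,30)],(255,0,0))
    H,W=c_.shape[:2];c[oy:oy+H,ox:ox+W]=c_[:600-oy,:800-ox]
draw('wrist',w,2,180,20,290,230,t,0,0)
draw('top',tp,2.4,250,110,90,120,None,584,0)
cv2.imwrite('pics/w3.png',c)
E
```

```text
clock: 8.57
ee_pos: [425.1, -204.5, 160.5]
eef_rot: [[0.905, -0.058, 0.421], [-0.053, -0.998, -0.024], [0.422, -0.001, -0.907]]
contact_force: [0.0, 0.0, -1.1]
grip_width: 0.159
clock: 9.45
ee_pos: [426.5, -94.0, 156.4]
eef_rot: [[0.893, 0.173, 0.416], [0.157, -0.985, 0.073], [0.422, 0.0, -0.906]]
contact_force: [0.3, -0.5, -1.5]
grip_width: 0.158
[[  1.   -0.2   0.  496.5]
 [  0.2   1.    0.  -81.7]
 [ -0.   -0.    1.   85.4]
 [  0.    0.    0.    1. ]]
```

View pics/w3.png

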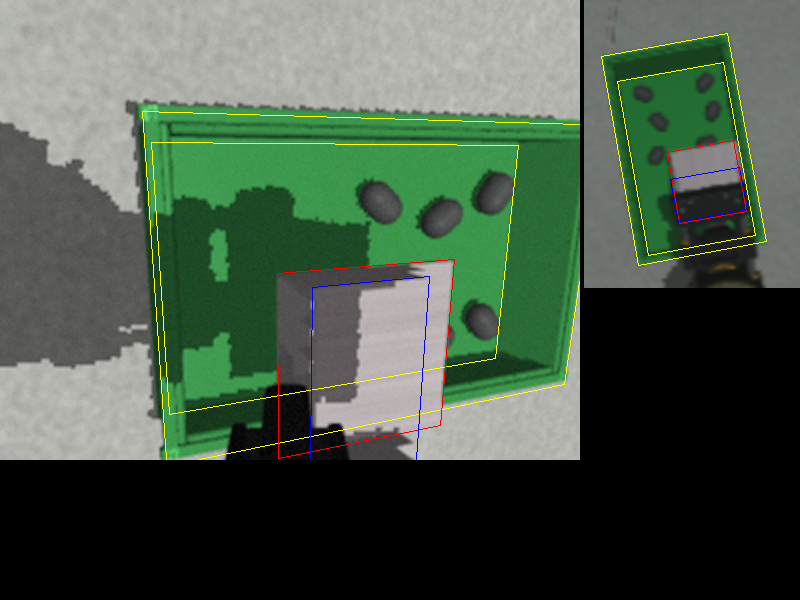

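```bash
cat >> h.py <<'E'
def lip(x,y,zl,p,yaw=TY): # scoop pose by lip underside position in tray frame
    T=S([0,0,0],yaw,p);T[:3,3]=tr(x,y,zl)-T[:3,:3]@[42.5,0,0];return T
E
python3 - <<'E'
from h import *
A=lip(-10,-20,50,4)@G;B=lip(-10,-20,9,4)@G
plan(A);plan(B,A);plan(lip(-10,-20,5,4)@G,B);plan(lip(100,-20,5,4)@G,B)
E
```

```text
N 2 row [0.001, -0.199, -0.003, -0.168, -0.042, 0.53]
N 2 row [-0.0, 0.0, -0.0, -0.294, -0.0, 0.766]
N 1 row [-0.0, 0.0, -0.0, -0.057, -0.0, 0.149]
N 5 row [-0.0, 0.0, -0.0, 0.81, 0.0, 0.345]
```

```bash
python3 -m jog '[[0,-0.2,0,-0.17,-0.04,0.53,0],[0,-0.2,0,-0.17,-0.04,0.53,0],[0,0,0,-0.15,0,0.38,0],[0,0,0,-0.15,0,0.38,0],[0,0,0,-0.15,0,0.38,0],[0,0,0,-0.15,0,0.38,0],[0,0,0,0,0,0,0]]'
python3 -m jog '[[0,0,0,-0.03,0,0.07,0],[0,0,0,0,0,0,0]]'
python3 -m jog '[[0,0,0,-0.03,0,0.07,0],[0,0,0,0,0,0,0]]'
python3 - <<'E'
from h import *
s=scoop_now();L=s@[42.5,0,0,1];print(s,L);plan(lip(90,-20,L[2],4)@G)
E
```

```text
clock: 10.42
ee_pos: [428.0, -91.3, 87.0]
eef_rot: [[0.92, 0.173, 0.351], [0.162, -0.985, 0.062], [0.357, -0.0, -0.934]]
contact_force: [-0.3, 0.4, -0.6]
grip_width: 0.157
clock: 10.68
ee_pos: [428.7, -91.4, 86.1]
eef_rot: [[0.919, 0.173, 0.353], [0.162, -0.985, 0.062], [0.358, 0.0, -0.934]]
contact_force: [-0.4, 0.5, -1.9]
grip_width: 0.16
clock: 10.92
ee_pos: [428.4, -91.4, 84.0]
eef_rot: [[0.92, 0.173, 0.352], [0.162, -0.985, 0.062], [0.358, -0.0, -0.934]]
contact_force: [0.5, 0.7, -2.5]
grip_width: 0.159
[[  1.   -0.2   0.1 493.4]
 [  0.2   1.    0.  -79.9]
 [ -0.1   0.    1.    8.1]
 [  0.    0.    0.    1. ]] [535.1 -72.6   5.1   1. ]
N 4 row [0.0, 0.001, -0.0, 0.94, 0.004, 0.361]
```

```bash
for k in 1; do python3 -m jog '[[0,0,0,-0.015,0,0.04,0],[0,0,0,0,0,0,0]]'; python3 -m jog '[[0,0,0,-0.015,0,0.04,0],[0,0,0,0,0,0,0]]'; python3 -m jog '[[0,0,0,-0.015,0,0.04,0],[0,0,0,0,0,0,0]]';done | grep -E 'pos|force'
```

```text
ee_pos: [429.1, -91.4, 83.4]
contact_force: [-1.7, 0.1, 3.6]
ee_pos: [429.8, -91.5, 83.1]
contact_force: [-4.0, -0.4, 9.0]
ee_pos: [430.6, -91.6, 82.7]
contact_force: [-5.0, -0.1, 14.9]
```

```bash
python3 -m jog '[[0,0,0,0.28,0,0.107,0],[0,0,0,0.28,0,0.107,0],[0,0,0,0.28,0,0.107,0],[0,0,0,0.28,0,0.107,0],[0,0,0,0.28,0,0.107,0],[0,0,0,0.28,0,0.107,0],[0,0,0,0.28,0,0.107,0],[0,0,0,0.28,0,0.107,0],[0,0,0,0.28,0,0.107,0],[0,0,0,0.28,0,0.107,0]]'
python3 - <<'E'
from h import *
s=scoop_now();L=s@[42.5,0,0,1];print(L,np.linalg.inv(S([*TR,0],TY))@L)
w=capture('wrist');tp=capture('top')
c=np.zeros((400,800,3),np.uint8)
c[:400,:500]=cv2.resize(w[20:220,220:470],None,fx=2,fy=2)
c[:400,500:]=cv2.resize(tp[120:220,255:330],None,fx=4,fy=4,interpolation=2);cv2.imwrite('pics/w4.png',c)
E
```

```text
clock: 12.92
ee_pos: [504.4, -79.0, 82.7]
eef_rot: [[0.918, 0.172, 0.357], [0.16, -0.985, 0.062], [0.362, 0.0, -0.932]]
contact_force: [-8.4, -1.6, 16.3]
grip_width: 0.157
[611.5 -60.3   4.3   1. ] [ 66.6 -20.8   4.3   1. ]
```

View pics/w4.png

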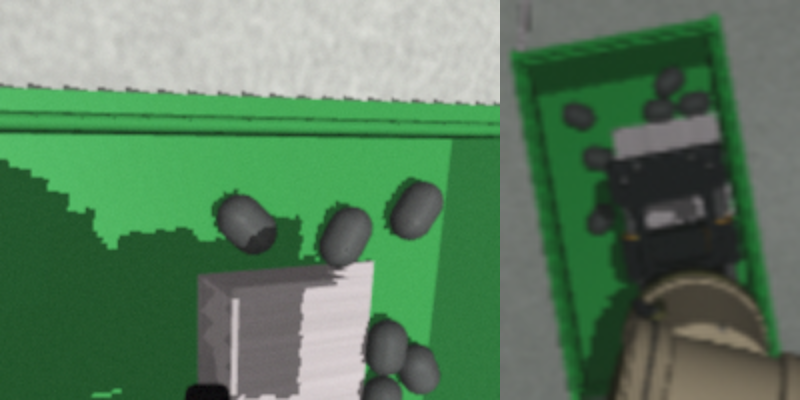

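```bash
python3 -m jog '[[0,0,0,0.19,0,0.073,0],[0,0,0,0.19,0,0.073,0],[0,0,0,0.19,0,0.073,0],[0,0,0,0.19,0,0.073,0]]'
python3 -m jog '[[0,0,0,0.19,0,0.073,0],[0,0,0,0.15,0,0.058,0],[0,0,0,0.11,0,0.042,0],[0,0,0,0,0,0,0]]'
python3 - <<'E'
from h import *
s=scoop_now();L=s@[42.5,0,0,1];print(L,np.linalg.inv(S([*TR,0],TY))@L)
w=capture('wrist');tp=capture('top')
c=np.zeros((400,800,3),np.uint8)
c[:400,:500]=cv2.resize(w[20:220,220:470],None,fx=2,fy=2)
c[:400,500:]=cv2.resize(tp[120:220,255:330],None,fx=4,fy=4,interpolation=2);cv2.imwrite('pics/w5.png',c)
E
```

```text
clock: 13.52
ee_pos: [524.4, -75.5, 82.7]
eef_rot: [[0.918, 0.172, 0.356], [0.16, -0.985, 0.062], [0.362, 0.0, -0.932]]
contact_force: [-9.2, -2.1, 17.6]
grip_width: 0.161
clock: 14.02
ee_pos: [536.4, -73.5, 82.8]
eef_rot: [[0.918, 0.172, 0.357], [0.161, -0.985, 0.062], [0.362, 0.001, -0.932]]
contact_force: [-3.7, -1.9, 11.9]
grip_width: 0.161
[643.5 -54.8   4.4   1. ] [ 99.1 -20.9   4.4   1. ]
```

View pics/w5.png

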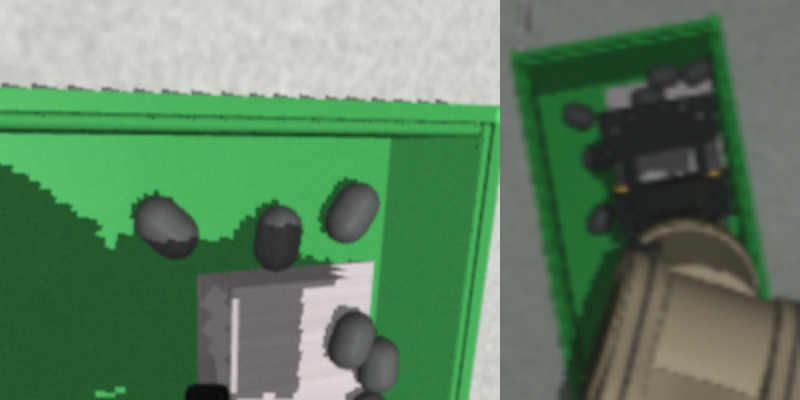

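```bash
python3 - <<'E'
from h import *
s=scoop_now();y=-20.9
W=[(4,5,102),(0,6,102.5),(-6,15.5,106.5),(-12,24.5,110.5),(-16,34,115),(-20,50,117),(-20,100,115)]
T=tool()
for (p,z,x),n in zip(W,(1,2,4,4,3,3,3)):
    t=lip(x,y,z,p)@G;plan(t,T,n);T=t
E
```

```text
N 1 row [0.007, -0.025, -0.007, 0.136, 0.01, 0.008]
N 2 row [-0.0, 0.2, 0.0, -0.138, -0.0, 0.09]
N 4 row [0.0, 0.15, 0.0, -0.038, -0.0, 0.012]
N 4 row [-0.0, 0.15, 0.0, -0.034, -0.0, 0.025]
N 3 row [-0.0, 0.133, -0.0, 0.022, 0.0, 0.007]
N 3 row [0.0, 0.133, -0.0, 0.06, 0.0, -0.071]
N 3 row [-0.0, -0.0, 0.0, 0.453, -0.0, -0.49]
```

```bash
python3 -m jog '[[0,0,0,0.06,0,0.023,0],[0,0,0,0.06,0,0.023,0],[0,0.2,0,-0.12,0,0.05,0],[0,0.2,0,-0.12,0,0.05,0],[0,0.15,0,-0.04,0,0.012,0],[0,0.15,0,-0.04,0,0.012,0],[0,0.15,0,-0.04,0,0.012,0],[0,0.15,0,-0.04,0,0.012,0]]'
python3 - <<'E'
from h import *
s=scoop_now();L=s@[42.5,0,0,1];print(s,np.linalg.inv(S([*TR,0],TY))@L)
E
python3 -m jog '[[0,0.15,0,-0.034,0,0.025,0],[0,0.15,0,-0.034,0,0.025,0],[0,0.15,0,-0.034,0,0.025,0],[0,0.15,0,-0.034,0,0.025,0],[0,0.133,0,0.022,0,0.007,0],[0,0.133,0,0.022,0,0.007,0],[0,0.133,0,0.022,0,0.007,0]]'
python3 - <<'E'
from h import *
s=scoop_now();L=s@[42.5,0,0,1];print(s,np.linalg.inv(S([*TR,0],TY))@L)
w=capture('wrist');tp=capture('top')
c=np.zeros((400,800,3),np.uint8)
c[:400,:500]=cv2.resize(w[20:220,220:470],None,fx=2,fy=2)
c[:400,500:]=cv2.resize(tp[120:220,255:330],None,fx=4,fy=4,interpolation=2);cv2.imwrite('pics/w6.png',c)
E
```

```text
clock: 15.12
ee_pos: [529.6, -73.4, 73.1]
eef_rot: [[0.844, 0.174, 0.507], [0.149, -0.985, 0.089], [0.515, 0.0, -0.857]]
contact_force: [0.2, 0.4, -1.4]
grip_width: 0.161
[[  1.   -0.2  -0.1 606.6]
 [  0.2   1.   -0.  -59.9]
 [  0.1  -0.    1.    9.9]
 [  0.    0.    0.    1. ]] [104.1 -19.5  14.4   1. ]
clock: 16.0
ee_pos: [530.2, -74.7, 71.3]
eef_rot: [[0.761, 0.175, 0.624], [0.137, -0.985, 0.109], [0.633, 0.003, -0.774]]
contact_force: [0.7, 0.0, -2.1]
grip_width: 0.158
[[  1.   -0.2  -0.2 615.3]
 [  0.2   1.   -0.  -59.7]
 [  0.2  -0.    1.   20. ]
 [  0.    0.    0.    1. ]] [111.7 -20.7  30.5   1. ]
```

View pics/w6.png

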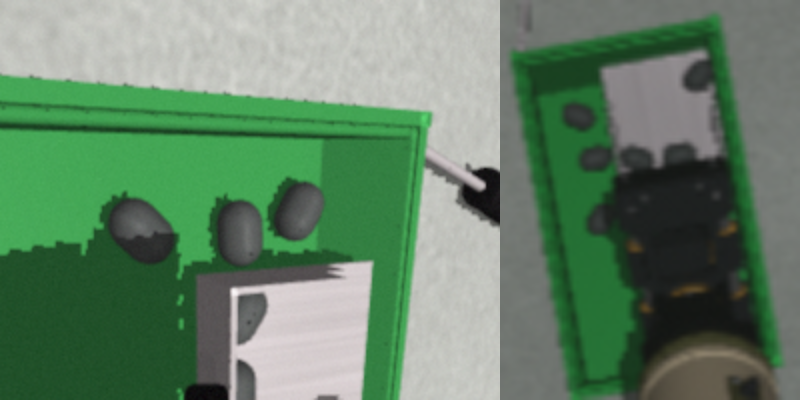

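```bash
python3 - <<'E'
from h import *
F=np.linalg.inv(S([*TR,0],TY));s=scoop_now()
t=cv2.imread('pics/w6.png');sub=t[40:110,670:725].min(2) if 0 else t[40:110,665:730].max(2)
m=((sub<90)&(t[40:110,665:730,1].astype(int)-t[40:110,665:730,2]<18)).astype(np.uint8)
n,_,st,ce=cv2.connectedComponentsWithStats(m)
for i in range(1,n):
  if st[i][4]>60:
    u=(ce[i]+[665-500,40])/4+[255,120];P=px2w('top',u,39);print(st[i],u,'tray',(F@np.r_[P,1])[:3],'scoop',(np.linalg.inv(s)@np.r_[P,1])[:3])
plan(lip(113,-25,33,-16)@G)
def rl(T,d,y=40): # roll about scoop x, pivot at +y bottom edge; d>0 raises -y side
    Q=np.eye(4);Q[:3,:3]=Ro.from_euler('x',d,degrees=True).as_matrix();p=np.array([0,y,0]);Q[:3,3]=p-Q[:3,:3]@p;return T@Q
A=lip(113,-25,33,-16);print((rl(A,-8)@[0,-40,0,1])[2]-(A@[0,-40,0,1])[2])
plan(rl(A,-8)@G,A@G)
E
```

```text
[ 18  14  32  38 762] [304.7 139. ] tray [ 87.7 -57.1  39. ] scoop [ 22.2 -34.1  14. ]
N 1 row [0.022, 0.172, 0.001, -0.0, 0.093, 0.061]
10.702541684629395
N 1 row [-0.725, -0.0, -0.338, 0.082, -0.411, -0.177]
```

```bash
python3 -m jog '[[0,0.04,0,0,0.06,0.03,0],[0,0.04,0,0,0.06,0.03,0],[0,0,0,0,0.04,0,0],[-0.18,0,-0.085,0.02,-0.1,-0.045,0],[-0.18,0,-0.085,0.02,-0.1,-0.045,0],[-0.18,0,-0.085,0.02,-0.1,-0.045,0],[-0.18,0,-0.085,0.02,-0.1,-0.045,0],[0,0,0,0,0,0,0]]'
python3 - <<'E'
from h import *
s=scoop_now();L=s@[42.5,0,0,1];print(s,np.linalg.inv(S([*TR,0],TY))@L)
w=capture('wrist');tp=capture('top')
c=np.zeros((400,800,3),np.uint8)
c[:400,:500]=cv2.resize(w[20:220,220:470],None,fx=2,fy=2)
c[:400,500:]=cv2.resize(tp[120:220,255:330],None,fx=4,fy=4,interpolation=2);cv2.imwrite('pics/w7.png',c)
E
```

```text
clock: 17.1
ee_pos: [529.4, -72.3, 76.3]
eef_rot: [[0.749, 0.148, 0.646], [0.179, -0.984, 0.017], [0.638, 0.103, -0.763]]
contact_force: [0.3, -0.1, -1.9]
grip_width: 0.159
[[  1.   -0.1  -0.3 616.1]
 [  0.2   1.    0.1 -64.5]
 [  0.3  -0.1   1.   26.2]
 [  0.    0.    0.    1. ]] [111.5 -25.6  37.1   1. ]
```

View pics/w7.png

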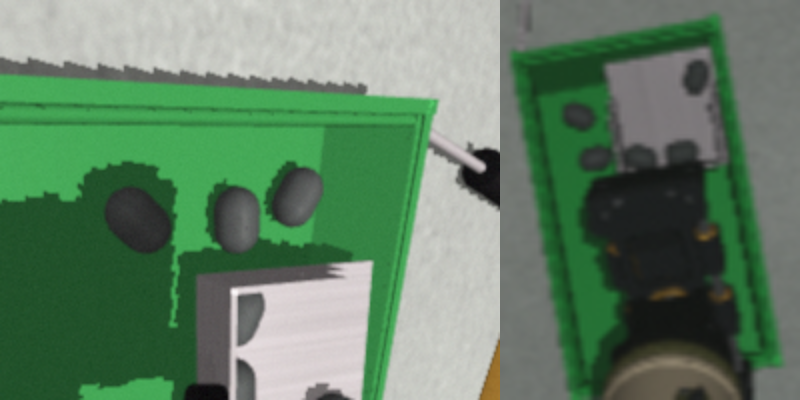

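```bash
cat >> h.py <<'E'
def slugs_in_scoop(tp,s,zr=10):
    # dark compact blobs on bright pan seen from top; returns scoop coords
    k=4;q=[(w2px('top',(s@np.r_[p,1])[:3])) for p in((46,40,2),(46,-40,2),(-42,-40,2),(-42,40,2))]
    m=cv2.fillPoly(np.zeros((400*k,640*k),np.uint8),[np.int32(np.array(q)*k+k/2)],1)
    b=cv2.resize(tp,None,fx=k,fy=k,interpolation=2).astype(int)
    d=((m>0)&(b.max(2)<115)).astype(np.uint8)
    n,_,st,ce=cv2.connectedComponentsWithStats(d)
    for i in range(1,n):
        if st[i][4]>150:
            u=(ce[i]-k/2+.5)/k;best=None
            for z in np.arange(0,200,1.):
                P=np.linalg.inv(s)@np.r_[px2w('top',u,z),1]
                if best is None or abs(P[2]-11)<abs(best[2]-11):best=P
            print('blob',st[i][4],u,'scoop xy',best[:2])
E
python3 - <<'E'
from h import *
tp=capture('top');s=scoop_now();slugs_in_scoop(tp,s)
Q=np.eye(4);Q[:3,:3]=Ro.from_euler('y',12,degrees=True).as_matrix().T
p=np.array([42.5,0,0]);Q[:3,3]=p-Q[:3,:3]@p
t=s.copy();t[2,3]+=70;t=t@Q;plan(t@G,N=10)
E
```

```text
blob 5884 [295.9 148.2] scoop xy [-2.1 -2.2]
N 10 row [-0.0, 0.12, 0.0, 0.105, 0.029, -0.134]
```

```bash
sed -i 's/max(2)<115/max(2)<85/' h.py
python3 -m jog '[[0,0.12,0,0.105,0.029,-0.134,0],[0,0.12,0,0.105,0.029,-0.134,0],[0,0.12,0,0.105,0.029,-0.134,0],[0,0.12,0,0.105,0.029,-0.134,0],[0,0.12,0,0.105,0.029,-0.134,0],[0,0.12,0,0.105,0.029,-0.134,0],[0,0.12,0,0.105,0.029,-0.134,0],[0,0.12,0,0.105,0.029,-0.134,0],[0,0.12,0,0.105,0.029,-0.134,0],[0,0.12,0,0.105,0.029,-0.134,0]]'
python3 - <<'E'
from h import *
tp=capture('top');s=scoop_now();print(s);slugs_in_scoop(tp,s);cv2.imwrite('pics/t8.png',tp)
q=[w2px('top',(s@np.r_[p,1])[:3]) for p in((42,38,2),(42,-38,2),(-40,-38,2),(-40,38,2))];print(q)
d=cv2.getPerspectiveTransform(np.float32(q),np.float32([[0,0],[38,0],[38,41],[0,41]]))
w=cv2.warpPerspective(tp,d,(38,41)).max(2)
for r in w[::2]: print(''.join('#' if v<60 else '+' if v<90 else '-' if v<120 else '.' for v in r))
E
```

```text
clock: 18.5
ee_pos: [552.4, -77.6, 155.9]
eef_rot: [[0.654, 0.155, 0.74], [0.175, -0.983, 0.052], [0.736, 0.095, -0.67]]
contact_force: [0.6, 0.0, -2.5]
grip_width: 0.159
[[  0.9  -0.2  -0.4 645.3]
 [  0.2   1.    0.  -67.1]
 [  0.4  -0.1   0.9 119. ]
 [  0.    0.    0.    1. ]]
blob 999 [304.6 123. ] scoop xy [ 17.5 -31.9]
blob 2341 [291.4 141.9] scoop xy [-27.   14.3]
[array([278. , 118.2]), array([305.2, 113.1]), array([311. , 142.4]), array([284.3, 147.3])]
--------------------------------------
---------------------------..------.-.
---------------------------...--------
---------------------------..-----++++
---------------------------..---++####
-------------------------------+######
+-----------------------------+#######
++---------------------------++#######
+----------------------------++######+
+-----------------------------++++++++
++------------------------------------
++------------------------------------
++-----------------------------------+
++-----------------------------------+
++------------------------------------
++-----------------------------------+
+++-++++-----------------------------+
+++######+++-------+++++++++--------++
+#####+#####++---++#########++------++
+######+++##++--++##########++-------+
+###########++---+##########++------++
```

```bash
python3 -m jog '[[0,0,0,0,0,0,0],[0,0,0,0,0,0,0]]'; python3 - <<'E'
from h import *
r=read_state();print(r['qpos'],r['dq'])
s=scoop_now();print(Ro.from_matrix(s[:3,:3]).as_euler('ZYX',degrees=True),s@[42.5,0,0,1])
E
```

```text
clock: 18.8
ee_pos: [552.1, -77.6, 155.3]
eef_rot: [[0.655, 0.155, 0.74], [0.175, -0.983, 0.051], [0.735, 0.096, -0.671]]
contact_force: [0.9, 0.7, -1.4]
grip_width: 0.159
[ 18.6  -9.4  -8.4 138.5 -72.6  12.   88.3] [ 1.3  0.1 -0.9  0.  -0.1 -0.  -0. ]
[ 11.3 -22.5  -6. ] [683.  -59.1 133.5   1. ]
```

```bash
cat >> h.py <<'E'
def look():
    tp=capture('top');s=scoop_now();print('eul',Ro.from_matrix(s[:3,:3]).as_euler('ZYX',degrees=True),'o',s[:3,3],'q',read_state()['qpos'])
    q=[w2px('top',(s@np.r_[p,1])[:3]) for p in((42,38,2),(42,-38,2),(-40,-38,2),(-40,38,2))]
    d=cv2.getPerspectiveTransform(np.float32(q),np.float32([[0,0],[38,0],[38,41],[0,41]]))
    w=cv2.warpPerspective(tp,d,(38,41)).max(2)
    for r in w[::2]: print(''.join('#' if v<60 else '+' if v<90 else '-' if v<120 else '.' for v in r))
E
python3 - <<'E'
from h import *
s=scoop_now()
t=s@S([0,0,0],0);Q=np.eye(4);Q[:3,:3]=Ro.from_euler('x',-12,degrees=True).as_matrix();t=s@Q;t[2,3]-=10
plan(t@G,N=5)
E
```

```text
N 5 row [-0.218, 0.0, -0.101, -0.06, -0.133, 0.055]
```

```bash
python3 -m jog '[[-0.22,0,-0.1,-0.06,-0.13,0.055,0],[-0.22,0,-0.1,-0.06,-0.13,0.055,0],[-0.22,0,-0.1,-0.06,-0.13,0.055,0],[-0.22,0,-0.1,-0.06,-0.13,0.055,0],[-0.22,0,-0.1,-0.06,-0.13,0.055,0],[0,0,0,0,0,0,0]]'
python3 -c "
from h import *
look()"
```

```text
clock: 19.55
ee_pos: [552.6, -64.2, 158.5]
eef_rot: [[0.662, 0.073, 0.745], [0.257, -0.957, -0.134], [0.704, 0.281, -0.653]]
contact_force: [-0.7, -1.8, -1.6]
grip_width: 0.161
eul [ 10.8 -21.3 -17.5] o [645.8 -68.7 121.4] q [ 61.2 -16.2 -59.5 138.5 -72.6   3.8  78.9]
--------------------------------------
--------------------------------------
--------------------------------------
--------------------------------------
--------------------------------------
--------------------------------------
+-------------------------------------
++------------------------------------
++------------------------------------
++----------------------------------++
++----------------------------------++
++-------------------------------+++++
++-----------------------------+++++++
++--------------------------+++###++++
++----------------------+++#######++++
++---------------------+##########++++
++++++++--------------++###########+++
#########+++--+++++++#############++++
###########################+++++++++++
#########################++-------++++
#########################+-------+++++
```

```bash
python3 - <<'E'
from h import *
plan(S([640,-68,150],11,-14)@G,N=6)
E
```

```text
N 6 row [0.273, -0.12, 0.104, 0.181, 0.179, -0.189]
```

```bash
python3 -m jog '[[0.27,-0.12,0.1,0.18,0.18,-0.19,0],[0.27,-0.12,0.1,0.18,0.18,-0.19,0],[0.27,-0.12,0.1,0.18,0.18,-0.19,0],[0.27,-0.12,0.1,0.18,0.18,-0.19,0],[0.27,-0.12,0.1,0.18,0.18,-0.19,0],[0.27,-0.12,0.1,0.18,0.18,-0.19,0],[0,0,0,0,0,0,0]]'
python3 -c "
from h import *
look()
plan(S([640,-68,150],11,-14)@G,N=4)"
```

```text
clock: 20.48
ee_pos: [556.0, -84.9, 202.9]
eef_rot: [[0.761, 0.192, 0.62], [0.151, -0.981, 0.118], [0.631, 0.003, -0.776]]
contact_force: [-0.5, -0.2, -2.1]
grip_width: 0.16
eul [ 11.2 -14.1  -0.2] o [640.2 -67.5 150.4] q [ 81.2 -13.7 -59.9 124.7 -53.6  37.9  66.3]
......................................
......................................
......................................
......................................
......................................
......................................
--....................................
+-....................................
+-....................................
+--...................................
+--...................................
+--...................................
+--...................................
+--...................................
+--............................--+++++
+--.........................-++#######
+----+++++--......---------++####+++##
++++########+++--+####################
######################################
######################################
######################################
N 4 row [0.003, -0.001, 0.005, -0.004, 0.005, 0.001]
```

```bash
cat >> h.py <<'E'
BW=np.array([441.,312.])
def pour(z,p,b=25,yaw=100):
    T=S([0,0,0],yaw,p);c,s_=np.cos(np.radians(yaw)),np.sin(np.radians(yaw))
    T[:3,3]=np.array([BW[0]-b*c,BW[1]-b*s_,z])-T[:3,:3]@[42.5,0,0];return T
E
python3 - <<'E'
from h import *
t=pour(140,-14)@G;print(t);plan(t,N=20)
E
```

```text
[[ -0.1   1.   -0.1 467.5]
 [  0.8   0.2   0.6 161.9]
 [  0.6   0.   -0.8 181.5]
 [  0.    0.    0.    1. ]]
N 20 row [0.281, 0.001, -0.345, 0.224, -0.482, 0.233]
```

```bash
python3 -m jog '[[0.28,0,-0.345,0.224,-0.482,0.233,0],[0.28,0,-0.345,0.224,-0.482,0.233,0],[0.28,0,-0.345,0.224,-0.482,0.233,0],[0.28,0,-0.345,0.224,-0.482,0.233,0],[0.28,0,-0.345,0.224,-0.482,0.233,0],[0.28,0,-0.345,0.224,-0.482,0.233,0],[0.28,0,-0.345,0.224,-0.482,0.233,0],[0.28,0,-0.345,0.224,-0.482,0.233,0],[0.28,0,-0.345,0.224,-0.482,0.233,0],[0.28,0,-0.345,0.224,-0.482,0.233,0]]'
python3 -c "
from h import *
look()
plan(pour(140,-14)@G,N=10)"
```

```text
clock: 21.78
ee_pos: [560.9, 58.7, 190.2]
eef_rot: [[0.437, 0.827, 0.353], [0.645, -0.562, 0.517], [0.626, 0.002, -0.78]]
contact_force: [-0.2, 0.0, -2.6]
grip_width: 0.158
eul [ 56.1 -13.8  -0.1] o [608.6 131.4 138.3] q [ 72.4  11.6 -66.2 113.6 -32.7  48.2  83.6]
..........-..............-...---------
......................................
......................................
......................................
......................................
......................................
......................................
......................................
......................................
......................................
......................................
......................................
-.....................................
......................................
...................................-..
-...---..-----------------------++###+
--++##################################
--+###################################
--+###################################
--+###################################
--++##################################
N 10 row [0.276, 0.002, -0.341, 0.22, -0.472, 0.223]
```

```bash
python3 -m jog '[[0.276,0,-0.341,0.22,-0.472,0.223,0],[0.276,0,-0.341,0.22,-0.472,0.223,0],[0.276,0,-0.341,0.22,-0.472,0.223,0],[0.276,0,-0.341,0.22,-0.472,0.223,0],[0.276,0,-0.341,0.22,-0.472,0.223,0],[0.276,0,-0.341,0.22,-0.472,0.223,0],[0.276,0,-0.341,0.22,-0.472,0.223,0],[0.276,0,-0.341,0.22,-0.472,0.223,0],[0.276,0,-0.341,0.22,-0.472,0.223,0],[0.276,0,-0.341,0.22,-0.472,0.223,0]]'
python3 -c "
from h import *
look()
T=tool()
for z,p,n in((140,-14,1),(118,0,6),(102,15,5),(97,60,12)):
  t=pour(z,p)@G;plan(t,T,n);T=t"
```

```text
clock: 23.08
ee_pos: [468.6, 160.6, 182.0]
eef_rot: [[-0.131, 0.986, -0.106], [0.768, 0.169, 0.617], [0.626, -0.001, -0.78]]
contact_force: [-0.3, -0.8, -1.6]
grip_width: 0.158
eul [100.  -13.8   0.1] o [452.3 246.3 129.9] q [ 59.6  25.3 -69.1 106.5 -16.6  66.5  99.2]
......................................
......................................
......................................
......................................
......................................
......................................
......................................
......................................
-.....................................
---...................................
+-....................................
+-....................................
--....................................
+-....................................
-................................-----
.........-++++++++++++++++++++++######
.-....---+############################
---+++++##############################
--++##################################
--++##################################
++++##################################
N 1 row [-0.008, 0.019, -0.003, -0.005, 0.006, 0.021]
N 6 row [-0.0, -0.233, -0.0, 0.105, 0.0, 0.008]
N 5 row [-0.0, -0.3, 0.0, 0.198, -0.0, -0.025]
N 12 row [-0.0, -0.375, -0.0, 0.303, -0.0, -0.164]
```

```bash
python3 -m jog '[[0,-0.233,0,0.105,0,0.008,0],[0,-0.233,0,0.105,0,0.008,0],[0,-0.233,0,0.105,0,0.008,0],[0,-0.233,0,0.105,0,0.008,0],[0,-0.233,0,0.105,0,0.008,0],[0,-0.233,0,0.105,0,0.008,0]]'
python3 -m jog '[[0,-0.3,0,0.198,0,-0.025,0],[0,-0.3,0,0.198,0,-0.025,0],[0,-0.3,0,0.198,0,-0.025,0],[0,-0.3,0,0.198,0,-0.025,0],[0,-0.3,0,0.198,0,-0.025,0]]'
python3 -c "
from h import *
look();s=scoop_now();print(s@[42.5,0,0,1])
plan(pour(97,55)@G,N=12)"
```

```text
clock: 23.88
ee_pos: [467.1, 174.1, 189.7]
eef_rot: [[-0.149, 0.986, -0.069], [0.897, 0.164, 0.411], [0.417, -0.001, -0.909]]
contact_force: [0.2, 0.6, -2.7]
grip_width: 0.159
clock: 24.5
ee_pos: [463.4, 196.3, 200.8]
eef_rot: [[-0.161, 0.987, -0.028], [0.973, 0.164, 0.165], [0.167, -0.0, -0.986]]
contact_force: [-0.0, -0.3, -2.0]
grip_width: 0.155
eul [99.6 15.5 -0. ] o [454.7 247.2 113.9] q [ 39.5  12.  -67.1 102.7   2.1  69.7  72.1]
......................................
......................................
......................................
......................................
......................................
......................................
......................................
......................................
......................................
......................................
......................................
......................................
......................................
..................................----
............................----------
......................----------------
................---------------------.
.........----------------------.......
...------------------------...........
-------------------------.............
------------------------.............-
[447.9 287.6 102.6   1. ]
N 12 row [-0.0, -0.33, -0.004, 0.267, -0.007, -0.141]
```

```bash
python3 -m jog '[[0,-0.33,0,0.267,0,-0.141,0],[0,-0.33,0,0.267,0,-0.141,0],[0,-0.33,0,0.267,0,-0.141,0],[0,-0.33,0,0.267,0,-0.141,0],[0,-0.33,0,0.267,0,-0.141,0],[0,-0.33,0,0.267,0,-0.141,0],[0,-0.33,0,0.267,0,-0.141,0],[0,-0.33,0,0.267,0,-0.141,0],[0,0,0,0,0,0,0]]'
python3 -c "
from h import *
s=scoop_now();print(s@[42.5,0,0,1]);print(Ro.from_matrix(s[:3,:3]).as_euler('ZYX',degrees=True),read_state()['qpos'])
T=tool();t=T.copy();t[2,3]+=60;t[1,3]-=0
plan(t,T,4)
u=pour(160,0,b=140)@G;plan(u,t,10)
"
```

```text
clock: 25.68
ee_pos: [453.8, 250.8, 226.5]
eef_rot: [[-0.161, 0.986, 0.046], [0.945, 0.167, -0.281], [-0.284, -0.002, -0.959]]
contact_force: [0.2, 0.7, -1.3]
grip_width: 0.158
[447.2 288.2  98.    1. ]
[99.7 41.5  0.2] [  6.3  21.5 -61.2  92.2  30.1  90.1  41.2]
N 4 row [-0.0, -0.0, 0.0, -0.171, -0.001, -0.575]
N 10 row [-0.001, 0.415, -0.004, -0.789, -0.005, 0.197]
```

```bash
python3 -m jog '[[0,0,0,-0.17,0,-0.575,0],[0,0,0,-0.17,0,-0.575,0],[0,0,0,-0.17,0,-0.575,0],[0,0,0,-0.17,0,-0.575,0]]'
python3 -m jog '[[0,0.415,0,-0.789,0,0.197,0],[0,0.415,0,-0.789,0,0.197,0],[0,0.415,0,-0.789,0,0.197,0],[0,0.415,0,-0.789,0,0.197,0],[0,0.415,0,-0.789,0,0.197,0],[0,0.415,0,-0.789,0,0.197,0],[0,0.415,0,-0.789,0,0.197,0],[0,0.415,0,-0.789,0,0.197,0],[0,0.415,0,-0.789,0,0.197,0],[0,0.415,0,-0.789,0,0.197,0]]'
python3 - <<'E'
from h import *
look()
tp=capture('top');cv2.imwrite('pics/t9.png',tp);sd=capture('side');cv2.imwrite('pics/s9.png',sd)
c=np.zeros((600,800,3),np.uint8)
c[:400,:400]=cv2.resize(tp[165:245,120:200],(400,400),interpolation=2)
c[:400,400:]=cv2.resize(tp[120:220,245:345],(400,400),interpolation=2)
c[400:,:400]=cv2.resize(sd[120:220,180:380],(400,200),interpolation=2)
c[400:,400:]=cv2.resize(tp,(320,200)).repeat(1,0)[:, :320] if 0 else cv2.resize(sd[150:250,250:450],(400,200),interpolation=2)
cv2.imwrite('pics/c9.png',c)
E
```

```text
clock: 26.18
ee_pos: [454.9, 248.9, 288.2]
eef_rot: [[-0.156, 0.987, 0.047], [0.946, 0.163, -0.282], [-0.285, -0.0, -0.958]]
contact_force: [-0.2, -0.0, -1.6]
grip_width: 0.16
clock: 27.42
ee_pos: [486.4, 59.6, 232.1]
eef_rot: [[-0.149, 0.986, -0.069], [0.894, 0.164, 0.416], [0.422, 0.001, -0.907]]
contact_force: [-0.4, -0.0, -0.8]
grip_width: 0.155
eul [99.1 -0.2  0.2] o [474.9 125.6 158.7] q [ 55.5  13.7 -56.5  99.4 -13.8  77.3 101.9]
......................................
......................................
......................................
......................................
......................................
..........----------------------------
--......--+###########################
--......-+############################
---.....-+############################
+--......-+###########################
+--.......+###########################
--.......-+###########################
+-.......-+###########################
+--......-+###########################
+-.......-++##########################
--........-+##########################
+--.......-++++#########++++++++++++++
+--.......-+#++########+++++++++++++++
+-........-++++########+++++++++++++++
-----------++++#########+++++++++--+++
++++++###+++++++######################
```

View pics/c9.png

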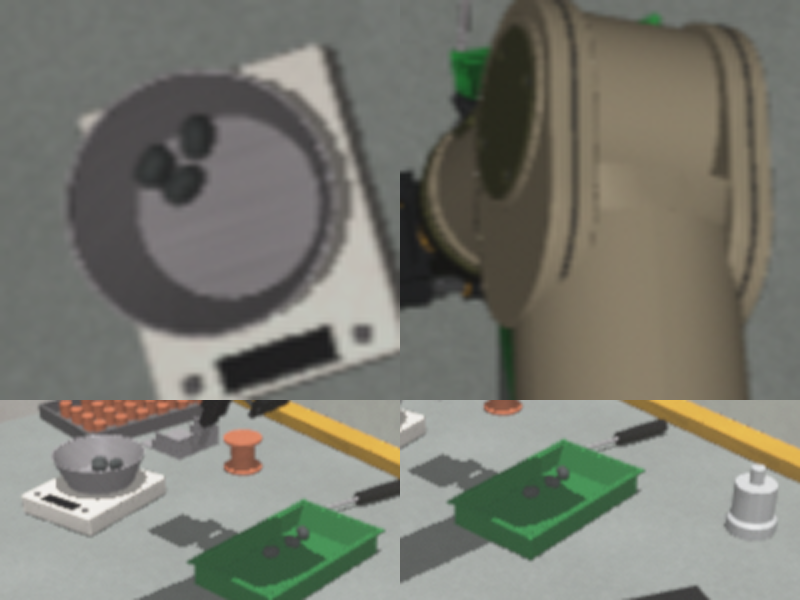

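```bash
python3 -c "
from h import *
t=S([450,-362,150],-20)@G;print(t);plan(t,N=20)
u=np.array
for b in ((197,135),(155,167),(184,185)):
  P=px2w('top',(b[0]/5+119.6,b[1]/5+164.6),55);print(P,np.hypot(*(P[:2]-BW)))
"
```

```text
[[   0.9   -0.3    0.4  383.2]
 [  -0.3   -0.9   -0.1 -337.7]
 [   0.4    0.    -0.9  221.1]
 [   0.     0.     0.     1. ]]
N 20 row [-0.252, 0.001, 0.54, -0.761, 0.535, -0.332]
[484.1 330.4  55. ] 46.880372741872065
[465.7 354.5  55. ] 49.18123973172372
[455.1 337.6  55. ] 29.25322015926089
```

```bash
python3 -m jog '[[-0.252,0,0.54,-0.76,0.535,-0.332,0],[-0.252,0,0.54,-0.76,0.535,-0.332,0],[-0.252,0,0.54,-0.76,0.535,-0.332,0],[-0.252,0,0.54,-0.76,0.535,-0.332,0],[-0.252,0,0.54,-0.76,0.535,-0.332,0],[-0.252,0,0.54,-0.76,0.535,-0.332,0],[-0.252,0,0.54,-0.76,0.535,-0.332,0],[-0.252,0,0.54,-0.76,0.535,-0.332,0],[-0.252,0,0.54,-0.76,0.535,-0.332,0],[-0.252,0,0.54,-0.76,0.535,-0.332,0]]'
python3 -c "
from h import *
s=scoop_now();print(s@[42.5,0,0,1],read_state()['qpos'])
plan(S([450,-362,150],-20)@G,N=10)
"
```

```text
clock: 28.82
ee_pos: [549.4, -166.1, 228.2]
eef_rot: [[0.696, 0.64, 0.325], [0.581, -0.768, 0.267], [0.421, 0.003, -0.907]]
contact_force: [-0.1, -0.5, -1.7]
grip_width: 0.156
[636.7 -93.6 157.    1. ] [ 65.2   8.8 -42.6 101.6 -18.4  61.4  70.7]
N 10 row [-0.251, -0.0, 0.543, -0.772, 0.545, -0.327]
```

```bash
python3 -m jog '[[-0.251,0,0.543,-0.772,0.545,-0.327,0],[-0.251,0,0.543,-0.772,0.545,-0.327,0],[-0.251,0,0.543,-0.772,0.545,-0.327,0],[-0.251,0,0.543,-0.772,0.545,-0.327,0],[-0.251,0,0.543,-0.772,0.545,-0.327,0],[-0.251,0,0.543,-0.772,0.545,-0.327,0],[-0.251,0,0.543,-0.772,0.545,-0.327,0],[-0.251,0,0.543,-0.772,0.545,-0.327,0],[-0.251,0,0.543,-0.772,0.545,-0.327,0],[0,0,0,0,0,0,0]]'
python3 - <<'E'
from h import *
s=scoop_now();print(s@[42.5,0,0,1],read_state()['qpos'],Ro.from_matrix(s[:3,:3]).as_euler('ZYX',degrees=True))
# does the held scoop still match its model? pan corners from top (bright) 
tp=capture('top');cv2.imwrite('pics/t10.png',tp);g=tp.min(2)
m=np.zeros(g.shape,np.uint8);m[150:260,340:450]=(g[150:260,340:450]>125)
print(np.unique(g[150:260,340:450]//20,return_counts=True))
plan(S([450,-362,12],-20)@G,N=8)
E
```

```text
clock: 30.08
ee_pos: [406.4, -329.7, 221.5]
eef_rot: [[0.88, -0.241, 0.409], [-0.218, -0.97, -0.103], [0.422, 0.001, -0.907]]
contact_force: [0.7, 0.5, -2.0]
grip_width: 0.157
[ 516.6 -357.2  150.3    1. ] [ 77.2  -8.6 -32.2 116.8 -22.1  50.5  41.6] [-14.    0.1  -0.1]
(array([0, 1, 2, 3, 4, 5, 6, 7], dtype=uint8), array([ 193, 2695, 1955,  689,  309, 5634,  538,   87]))
N 8 row [-0.032, 0.0, 0.07, -0.387, 0.074, 0.584]
```

```bash
python3 -m jog '[[-0.032,0,0.07,-0.387,0.074,0.584,0],[-0.032,0,0.07,-0.387,0.074,0.584,0],[-0.032,0,0.07,-0.387,0.074,0.584,0],[-0.032,0,0.07,-0.387,0.074,0.584,0],[-0.032,0,0.07,-0.387,0.074,0.584,0],[-0.032,0,0.07,-0.387,0.074,0.584,0],[-0.032,0,0.07,-0.387,0.074,0.584,0],[-0.032,0,0.07,-0.387,0.074,0.584,0],[0,0,0,0,0,0,0]]'
python3 -m jog '[[0,0,0,-0.07,0,0.145,0],[0,0,0,0,0,0,0]]' | grep -E 'pos|force'
python3 - <<'E'
from h import *
s=scoop_now();print(s,Ro.from_matrix(s[:3,:3]).as_euler('ZYX',degrees=True))
E
```

```text
clock: 31.25
ee_pos: [383.0, -336.9, 81.3]
eef_rot: [[0.852, -0.341, 0.396], [-0.311, -0.94, -0.141], [0.42, -0.003, -0.907]]
contact_force: [-0.0, 0.2, -1.7]
grip_width: 0.157
ee_pos: [382.7, -338.3, 78.4]
contact_force: [0.0, 0.5, -0.9]
[[   0.9    0.3    0.   449.5]
 [  -0.3    0.9   -0.  -362.6]
 [  -0.     0.     1.     7.3]
 [   0.     0.     0.     1. ]] [-20.1   0.    0.1]
```

```bash
python3 -m jog '[[0,0,0,-0.02,0,0.045,0],[0,0,0,0,0,0,0]]' | grep -E 'pos|force'
python3 -m jog '[[0,0,0,-0.02,0,0.045,0],[0,0,0,0,0,0,0]]' | grep -E 'pos|force'
python3 -m jog '[[0,0,0,-0.015,0,0.035,0],[0,0,0,0,0,0,0]]' | grep -E 'pos|force'
```

```text
ee_pos: [382.3, -338.4, 76.9]
contact_force: [0.7, 0.6, -1.4]
ee_pos: [382.2, -338.2, 75.4]
contact_force: [0.9, -0.3, -0.4]
ee_pos: [382.6, -338.7, 75.0]
contact_force: [-1.4, 1.4, 3.3]
```

```bash
python3 -m jog '[[0,0,0,0,0,0,0.3],[0,0,0,0,0,0,0.5],[0,0,0,0,0,0,0.8],[0,0,0,0,0,0,1],[0,0,0,0,0,0,1],[0,0,0,0,0,0,1],[0,0,0,0,0,0,1],[0,0,0,0,0,0,1],[0,0,0,0,0,0,1],[0,0,0,0,0,0,1]]'
python3 -m jog '[[0,0,0,0,0,-0.3,1],[0,0,0,0,0,-0.6,1],[0,0,0,0,0,-0.8,1],[0,0,0,0,0,-0.8,1],[0,0,0,0,0,-0.8,1],[0,0,0,0,0,-0.8,1],[0,0,0,0,0,-0.8,1],[0,0,0,0,0,0,1]]'
python3 - <<'E'
from h import *
tp=capture('top');sd=capture('side');wr=capture('wrist');cv2.imwrite('pics/t11.png',tp);cv2.imwrite('pics/s11.png',sd)
def asc(img,x0,x1,y0,y1,st=1):
    for r in img[y0:y1:st]:print(''.join('#' if v<35 else '+' if v<70 else '-' if v<115 else '.' if v<160 else ' ' for v in r[x0:x1].max(1)))
s0=cv2.imread('pics/side0.png');asc(s0,325,425,225,290,2);print('=====');asc(sd,325,425,225,290,2)
E
```

```text
clock: 33.5
ee_pos: [382.2, -338.3, 74.5]
eef_rot: [[0.851, -0.345, 0.396], [-0.313, -0.939, -0.144], [0.421, -0.001, -0.907]]
contact_force: [-0.7, 0.2, -0.3]
grip_width: 0.994
clock: 34.5
ee_pos: [333.8, -321.3, 187.2]
eef_rot: [[0.85, -0.345, 0.397], [-0.312, -0.939, -0.147], [0.423, 0.001, -0.906]]
contact_force: [0.2, -0.6, -0.4]
grip_width: 1.001
.               ...-...                                                                           ..
               .-++++-..                                                                            
    .     .   ..-+++++--.                                                                           
           ......-++++++-..                                                              .  ..      
        ... ......-++++++-..  .                                                        .            
       .....     ...++++++-..                                                        .          ....
      ....   . ......++++++-...                                                        .  .   ..    
  . ..... .....    ..-++++++--..      
[... 5172 characters left out ...]
..--------+++++++++++++++++++++++++++++++++----
             .-++++++++++++++++++++++++++++--.--------++++++++++++++++++++++++++++++++++----....    
              .-+++++++++++++++++++++++++++++++++++++++++++++++++++++++++++++++-----...             
               .-++++++++++++++++++++++++++++++++++++++++++++++++++++++----....                     
                 .+++++++++++++++++++++++++++++++++++++++++++++----....                             
                  .-++++++++++++++++++++++++++++++++++----.....                                     
                   .-+++++++++++++++++++++++++----....                                              
                    .-+++++++++++++++----.....
```

```bash
python3 - <<'E'
from h import *
a=cv2.imread('pics/side0.png');b=cv2.imread('pics/s11.png')
for n,(x,y,w,h) in dict(spool=(285,130,32,32),housing=(408,178,38,45),driver=(345,155,42,25)).items():
    # template shift
    r=cv2.matchTemplate(b[y-12:y+h+12,x-12:x+w+12],a[y:y+h,x:x+w],5);_,v,_,l=cv2.minMaxLoc(r);print(n,'shift',l[0]-12,l[1]-12,round(v,3))
def asc(img,x0,x1,y0,y1):
    for r in img[y0:y1:2]:print(''.join('#' if v.max()<75 else '.' for v in r[x0:x1]))
asc(b,275,372,172,222);print();asc(b,205,255,138,168)
print(sign_off())
E
```

```text
spool shift -12 12 0.35
housing shift 0 0 0.999
driver shift 0 0 0.509
...........#############################################........#######################..........
............#########################################............##..############................
.............#####################################....................#######....................
..............#################################....................########......................
...........###############################.........................########......................
..#####################################............................########......................
####################################................................#######......................
################################.....................................#######.....................
#############################..........................###............######.....................
#########################..............................................######....................
######################...........................
[... 1538 characters left out ...]
....................................
..................................................
..................................................
..................................................
..................................................
..................................#...............
..................................................
..................................................
..................................................
..................................................
..................................................
..................................................
..................................................
the job is handed in; nothing more can be done
None
```

The job is handed in at about 34.5 s of the 72 s allowed. By every check I could see, the task conditions were met, but some of the last checks were blocked.

**What I did:** I gripped the scoop and swept it along the right half of the tray. That pinned three slugs against the sloped end and lifted them. One caught at the pan's front corner, so I rolled the scoop until it slid to the back. I then tipped all three into the bowl and set the scoop back on the mat.

**What the checks showed:**
- **Slugs:** the last pictures I viewed were taken just after the pour. They show three slugs in the bowl, about 29, 47 and 49 mm from its centre, and the other three in the tray.
- **Scoop:** it stands on its flat bottom on the mat, at about (450, -362) mm, with its outline in the side picture as at the start. It touched the mat at the expected height, and the gripper then opened and backed off clear.
- **Motor housing:** it had not shifted (0 px).

**Checks that were not conclusive:**
- **Spool and screwdriver:** the final image match failed for both (scores 0.35 and 0.51). I think the arm and its shadow were in front of them. Nothing came near either one, and they looked in place in the picture after the pour.
- **Slugs at the end:** the final darkness printouts of the bowl and tray were unreadable. They came out in the same script that handed the job in, so I could not look again. The slug result rests on the pictures after the pour.
- **Tray and mat positions:** the wrist and top cameras disagreed by 3–4 mm, so I allowed for that in the moves.

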